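Tip the bearing dispenser towards the kit tray that lacks one

TASK

Each of the two blue kit trays must hold one bearing: see which tray still lacks one (the one with only a spark plug), and tip the yellow caddy towards that tray by pressing down the black pad on that side of its rocker arm, under the clear canopy, just far enough that the flap swings open and the bearing slides out into the tray. Press gently, never tip it past 40 degrees, then ease it slowly back to level so that it does not snap back. Leave the spark plug and the other bearing in their trays, and the oil filter, brake pad, pliers and torch where they are.

Things in the scene. Friction and masses are not known exactly. Their poses are not given: they have to be found in the camera images.
- stand: Fixed dispenser stand, plywood base 150 x 430 x 8 mm (x, y, z); origin at the centre of its underside, on the worktop. Its x axis points away from the robot (yaw up to 0.35 rad either way), y to the left. Two grey posts, 32 mm wide in y and 8 mm thick, at x = -64 and +64 mm, carry the axle and the canopy.
- eave (a point): Middle of the front lower edge of the clear flat canopy, at (-94, 0, 236) mm in the stand's frame. The canopy is 4 mm thick and spans x = -94 to +70, y = -95 to +95 mm: it covers the caddy and most of the press pads, so a gripper pointing straight down hits it; with the fingers pointing forward and down at 35 to 45 degrees, a pad's front part is reached from the robot's side.
- axle (a point): Middle of the caddy, on its axle, which runs along the stand's x axis 150 mm above the worktop. The yellow caddy is an open-topped trough 84 x 104 mm, its floor 30 mm below the axle. Top-hinged flaps at its left and right ends swing open as it tips; below, a smooth ridge-shaped chute leads into either tray. The bearing starts to slide at 0.25 to 0.6 rad, as the floor's friction varies.
- tray_left (a point): Centre of the floor of the left (+y) blue tray, fixed on the stand, at (0, +138, 11) mm in its frame. Inside 112 mm (x) by 126 mm (y), from the foot of the chute at y = 78 mm to the outer wall at y = 204 mm; walls up to 50 mm above the worktop.
- tray_right (a point): The same for the right (-y) tray, at (0, -138, 11) mm in the stand's frame.
- caddy (a joint): Tilt of the caddy about its axle, rad: 0 level, positive tips to the left (+y) tray, negative to the right. 40 degrees (0.70 rad) is the most allowed; end stops at 0.95. A centring spring (0.6 N m/rad) and its weight bring it back level: a pad needs about 3 to 9 N at 0.3 to 0.65 rad; if let go there, it snaps back at many rad/s.
- pad_left (a point): Centre of the top face of the left black rubber press pad, 32 x 42 mm (x, y) and 8 mm thick, on the left end of the rocker arm, which is fixed to the caddy and turns with it on the robot's side of the front post. At (-88, +68, 157) mm in the stand's frame when level. Pressing it down tips the caddy to the left.
- pad_right (a point): The same for the right pad, at (-88, -68, 157) mm when level; pressing it tips the caddy to the right.
- bearing_new: Grey steel ball bearing, 52 mm across, 15 mm thick, 0.09 to 0.15 kg, lying flat in the caddy at the start; origin at the centre of its underside.
- bearing_kit: An identical bearing that already lies in one of the two trays, left or right by chance; it must stay in that tray. Origin at the centre of its underside.
- spark_plug: A spark plug, 53 x 62 x 20 mm, lying in the other tray, the one that lacks a bearing; it must stay in that tray, but the new bearing may touch it. Origin at the centre of its underside.
- oil_filter: Bystander: blue oil filter, 72 mm across, 94 mm tall, standing right of the stand.
- brake_pad: Bystander: dark brake pad, 55 x 90 x 13 mm, lying between the stand and the front edge.
- pliers: Bystander: blue-handled pliers, 89 x 181 x 16 mm, lying left of the stand.
- torch: Bystander: black torch, 75 x 141 x 36 mm, lying at the right near the front edge.

How it is judged (in metres and radians):
On the way:
1. the caddy is tipped more than 0.2 rad towards the tray that has no bearing (((y of bearing_kit in the frame of stand above 0.06 m and value of joint caddy below -0.2 rad) or (y of bearing_kit in the frame of stand below -0.06 m and value of joint caddy above 0.2 rad))), for 0.1 s.
At the end, for the whole second after the job is handed in: New bearing and spark plug in the tray that had no bearing, the other bearing still in its own (origins 60 to 205 mm from the stand's middle along y, within 56 mm along x, below 55 mm), all three under 0.02 m/s; caddy level within 0.08 rad (((y of bearing_kit in the frame of stand between 0.06 and 0.205 m and x of bearing_kit in the frame of stand between -0.056 and 0.056 m and z of each of bearing_kit, bearing_new, spark_plug in the frame of stand below 0.055 m and y of bearing_new in the frame of stand between -0.205 and -0.06 m and x of bearing_new in the frame of stand between -0.056 and 0.056 m and y of spark_plug in the frame of stand between -0.205 and -0.06 m and x of spark_plug in the frame of stand between -0.056 and 0.056 m) or (y of bearing_kit in the frame of stand between -0.205 and -0.06 m and x of bearing_kit in the frame of stand between -0.056 and 0.056 m and z of each of bearing_kit, bearing_new, spark_plug in the frame of stand below 0.055 m and y of bearing_new in the frame of stand between 0.06 and 0.205 m and x of bearing_new in the frame of stand between -0.056 and 0.056 m and y of spark_plug in the frame of stand between 0.06 and 0.205 m and x of spark_plug in the frame of stand between -0.056 and 0.056 m)) and value of joint caddy between -0.08 and 0.08 rad and linear speed of each of bearing_new, bearing_kit, spark_plug below 0.02 m/s); the robot touches nothing.
It fails at once if the caddy is tipped past 0.75 rad (40 degrees and a margin) either way (value of joint caddy above 0.75 rad or value of joint caddy below -0.75 rad).
It fails at once if the caddy snaps back or is struck: it turns faster than 4 rad/s (velocity of joint caddy above 4 rad/s or velocity of joint caddy below -4 rad/s).
It fails at once if the fingers press on the stand or caddy with more than 25 N (contact force between the fingers and stand above 25 N).
It fails at once if the oil filter, brake pad, pliers or torch is moved more than 20 mm (distance of any of oil_filter, brake_pad, pliers, torch from where it was at the start of the episode above 0.02 m).
It also fails if it takes over 45 s, if anything falls off the work surface, if the arm or the gripper's body presses on something with over 40 N, if the wrist force passes 120 N, or if a joint passes its speed limit or range.

ROBOT

A 6-joint arm with a two-finger parallel gripper is mounted at the origin on a cart in front of the work surface, level with it; the furniture and walls round the work are solid. World frame = base frame: x ahead of the robot, y to its left, z up, the work surface at z = 0. Lengths are in m, angles in degrees, forces in N, time in s.
With the tool pointing down it reaches from about 0.25 to 0.725 m from the base axis. Payload 9.7 kg.
Tool frame: the origin (TCP) lies between the finger pads; the fingertips stand bot.tcp_to_tips ahead of it and the grasp point (between the pads) lies 11 mm behind it (bot.tcp_to_tips is the distance from the TCP to the fingertips, in m); z points along the fingers, y is the line along which they close (so a half turn about z gives the same grasp; the last joint's range is limited). The gripper opens to 85 mm and grips with 20 to 120 N. Pads are 22 mm wide; open, the fingers measure 114 mm over their backs; the gripper's body (76 mm by 85 mm) begins 54 mm behind the grasp point. The pads swing forward as they close: fully open they stand 13 mm farther back than shut.
Start: joints at [-69.271, 4.979, 10.078, 95.1, 0, 90], TCP at [0.195, -0.514, 0.239] pointing down, gripper open.
Joint ranges: [-179.16, 179.16], [-48.56, 103.87], [-65.8, 70.77], [-126.05, 130.52], [-82.76, 87.17], [-180, 180]. Speed limits (degrees/s): [127.2, 127.2, 147.25, 180, 180, 180].

INTERFACE

Orientations are given as [roll, pitch, yaw] about the fixed x, y, z axes, in that order (R = Rz(yaw) Ry(pitch) Rx(roll)).
In Python, from workcell import bot gives the robot as it stands. The module is installed in compiled form; this text tells all that it offers.
- The arm moves only by the tool carry_out, never from a script. Its arguments are lists of equal length, an entry for each row: "linear": the shift along the world's x, y, z normalised to -1 to 1, where 1 is 2 cm, a list of three; "rotation": the turn, a rotation vector about the world's x, y, z normalised to -1 to 1, where 1 is 8 degrees, a list of three; "grip": the closure, from -1 (fully open) to 1 (shut). In form: {"linear": [[tx, ty, tz], ...], "rotation": [[rx, ry, rz], ...], "grip": [grip, ...]}. A call has 1 to 12 rows; each row shifts and turns the commanded pose from where the row before left it; what a row does not reach is not made up. A row lasts 1/10 s, in which the tool goes at most 50 mm and 8.59 degrees, less where a joint would pass 70% of its speed; a pose out of reach is approached as far as the arm can. A call with a number of a shift or a turn outside -1 to 1 is refused whole. A call with a gripper value outside its range is refused whole. The fingers move at their own pace and stop on an object; "grip_force" is the grip in N (left out, the last holds). Time passes only in rows, so rows that do not move let the fingers close. It gives the time, the measured TCP pose, the force, the opening and the grip force at its end, in the units of the state.
- bot.get_obs(): the state, without advancing time (a new reading comes with each control period).
- bot.camera(name): name is "scene" or "top" or "wrist"; returns the picture (400x640x3 uint8, blue, green, red); there is no depth.
- bot.camera_model(name): a dict with "fx", "fy", "cx", "cy" (pixels), "camera_from_world" (4x4, takes a point from world to camera coordinates). Camera axes: x right, y up, looking along -z (the intrinsics and any distortion apply to the point x, -y, -z); pixel columns grow to the right and rows downward; lengths in m; the calibration is good to about 2 mm. The wrist camera is an equidistant fisheye: a pixel r from the principal point sees the ray r / f radians off the axis. A picture is of the moment at which its call begins: read the wrist's pose just before it. camera_model takes no time and is no camera call; for the wrist camera it gives the pose at the moment of the call.
- bot.job_done(): hands the job in; it is judged then, once.
The state is a dict: "time": time; "q": joint angles; "qd": joint speeds; "joint_efforts": joint torques, N m; "ee_pos": TCP position; "tcp_rot": TCP orientation; "wrist_force": force on the tool from outside, world axes, zero at the start; "torque": the same for the moment, N m; "opening": finger opening in m; "grasp_force": force on a finger pad.
Only numpy, scipy, OpenCV 4.12 (cv2) and the standard library are available. Lean on these libraries where they do the work, as an engineer would, in place of code of your own. Each camera call takes 0.05 s, during which the arm holds its last target. There are 200 camera calls.

## Working session

There is one attempt and no reset: what is moved stays moved. The work goes in short steps, Python scripts to look and compute and a tool call to move; the robot and the scene stay as the last step left them, time stands still between calls to the robot, and variables do not carry over. Pictures are saved under pics/ and viewed, at most 13 in all, crops included, and the job is handed in when it is done.

Besides the shell and the picture viewer there is one more tool, called after "Call:" as name(argument=value, ...) on one line, values as JSON. carry_out: Moves the arm, as the interface text tells. Its arguments: {"type":"object","properties":{"linear":{"type":"array","items":{"type":"array","items":{"type":"number"}}},"rotation":{"type":"array","items":{"type":"array","items":{"type":"number"}}},"grip":{"type":"array","items":{"type":"number"}},"grip_force":{"type":"number"}},"required":["linear","rotation","grip"]}

```bash
mkdir -p pics; python3 - <<'E'
from workcell import bot
import cv2,numpy as np
for n in("scene","top"):
    cv2.imwrite(f"pics/{n}0.png",bot.camera(n)); m=bot.camera_model(n)
    print(n,m["fx"],m["cx"],m["cy"],np.round(np.linalg.inv(m["camera_from_world"]),3).tolist(), m.keys())
o=bot.get_obs();print(o,bot.tcp_to_tips)
E
```

```text
scene 391.3860745353466 317.2475399365497 202.78109691041416 [[-0.545, 0.466, -0.697, -0.473], [-0.838, -0.277, 0.469, 0.671], [0.025, 0.84, 0.542, 0.944], [0.0, 0.0, 0.0, 1.0]] dict_keys(['fx', 'fy', 'cx', 'cy', 'camera_from_world'])
top 451.5432573016191 324.47387994406154 198.29670586918002 [[-0.013, 0.977, -0.211, 0.288], [-1.0, -0.014, -0.0, 0.01], [-0.003, 0.211, 0.978, 1.459], [0.0, 0.0, 0.0, 1.0]] dict_keys(['fx', 'fy', 'cx', 'cy', 'camera_from_world'])
{'time': 0.1, 'q': array([-6.92711914e+01,  5.00832675e+00,  1.00409128e+01,  9.51006365e+01,
       -1.68153651e-04,  8.99993221e+01]), 'qd': array([-0.02590817, -0.07353486,  0.12790677, -0.00623972, -0.03958793,
       -0.02149415]), 'joint_efforts': array([-9.72671842e-05, -5.21562445e+01,  4.65652263e+01,  1.60466979e-02,
        1.00354512e-04,  3.41105567e-05]), 'ee_pos': array([ 0.19460104, -0.51421693,  0.23866753]), 'tcp_rot': array([-1.79931950e+02,  1.67348403e-04,  2.07294867e+01]), 'wrist_force': array([0.80110538, 0.35078045, 0.38763872]), 'torque': array([-0.02164644, -0.07071753, -0.0347344 ]), 'grasp_force': 0.0, 'opening': 0.08528947077104854} 0.008
```

View pics/scene0.png

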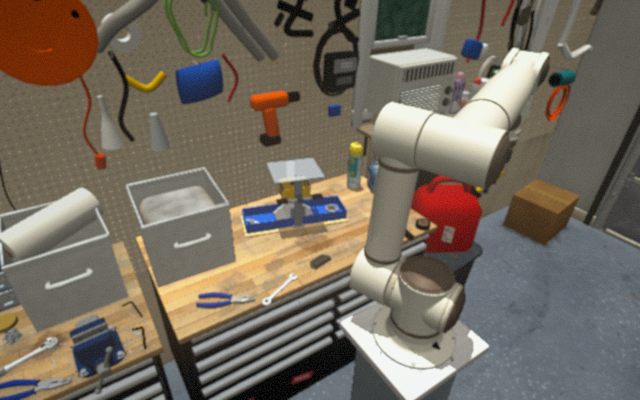

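View pics/top0.png

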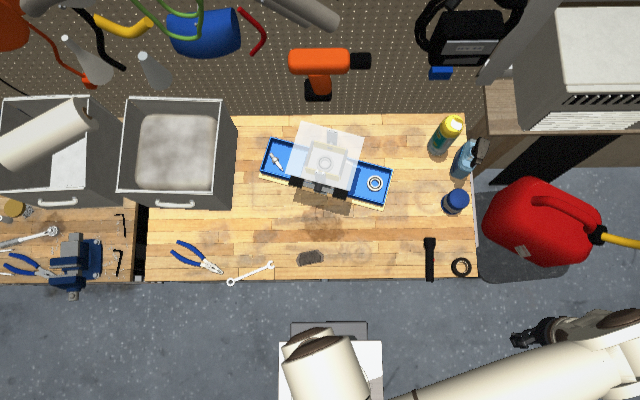

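The spark plug is in the left tray, at about (277,158) in the top view. The bearing is in the right tray, at about (375,183). So I need to tip left. I'll zoom in on both views.

```bash
python3 - <<'E'
import cv2,numpy as np
a=cv2.imread("pics/top0.png")[110:220,250:400]
b=cv2.imread("pics/scene0.png")[150:240,235:355]
cv2.imwrite("pics/topz.png",cv2.resize(a,(750,550),interpolation=cv2.INTER_CUBIC))
cv2.imwrite("pics/scenez.png",cv2.resize(b,(720,540),interpolation=cv2.INTER_CUBIC))
E
```

```text
(no output)
```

View pics/topz.png

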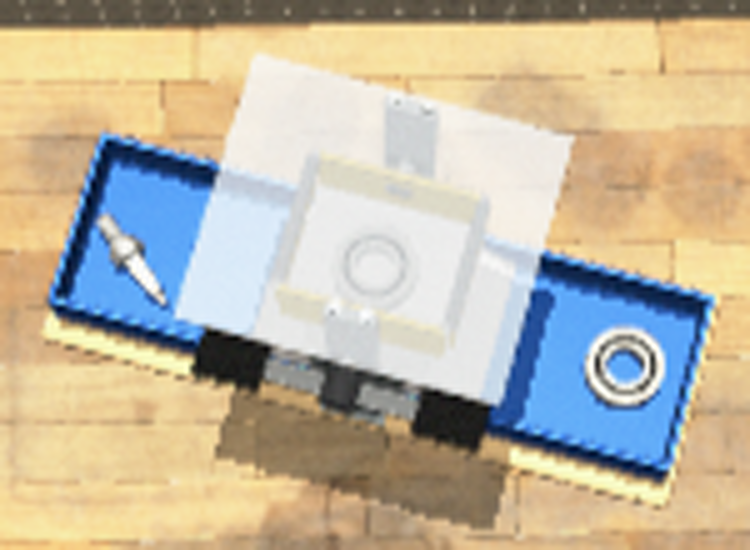

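View pics/scenez.png

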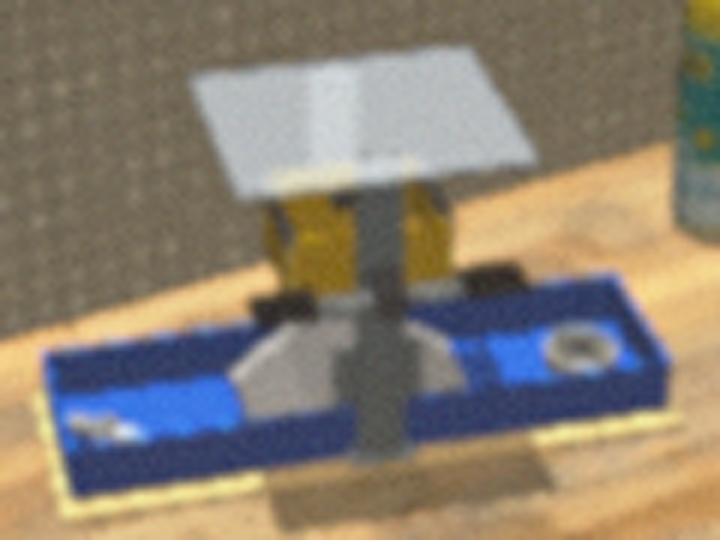

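```bash
cat > h.py <<'E'
from workcell import bot
import numpy as np
def ray(n,uv):
    m=bot.camera_model(n);T=np.linalg.inv(m["camera_from_world"])
    d=T[:3,:3]@np.array([(uv[0]-m["cx"])/m["fx"],-(uv[1]-m["cy"])/m["fy"],-1]);return T[:3,3],d/np.linalg.norm(d)
def onz(n,uv,z):
    o,d=ray(n,uv);return o+d*(z-o[2])/d[2]
def tri(rs):
    A=sum(np.eye(3)-np.outer(d,d) for o,d in rs);b=sum((np.eye(3)-np.outer(d,d))@o for o,d in rs)
    p=np.linalg.solve(A,b);return p,max(np.linalg.norm((np.eye(3)-np.outer(d,d))@(p-o)) for o,d in rs)
E
python3 - <<'E'
from h import *
t=lambda u,v:((u+.5)/5-.5+250,(v+.5)/5-.5+110)
s=lambda u,v:((u+.5)/6-.5+235,(v+.5)/6-.5+150)
P={"cBL":((255,52),(190,75),(70,95)),"cBR":((572,138),(472,47),(70,-95)),"cFR":((490,405),(538,160),(-94,-95)),"cFL":((175,318),(240,197),(-94,95)),
"bFL":((42,338),(65,515),(-75,215)),"tBL":((103,135),(47,352),(58,206)),"tFL":((50,302),(75,490),None),"tFR":((668,470),(668,365),(-58,-206)),"tBR":((716,297),(612,277),(58,-206))}
M=[];W=[]
for k,(a,b,m) in P.items():
    p,e=tri([ray("top",t(*a)),ray("scene",s(*b))]);print(k,p.round(4),round(e*1e3,1))
    if m and k!="tFL" : M.append(m);W.append(p[:2])
M=np.array(M)/1e3;W=np.array(W)
def fit(M,W):
    a=M-M.mean(0);b=W-W.mean(0);yaw=np.arctan2((a[:,0]*b[:,1]-a[:,1]*b[:,0]).sum(),(a*b).sum())
    R=np.array([[np.cos(yaw),-np.sin(yaw)],[np.sin(yaw),np.cos(yaw)]]);o=W.mean(0)-R@M.mean(0)
    print(np.degrees(yaw),o,((W-M@R.T-o)*1e3).round(1).tolist());return R,o
fit(M[:4],W[:4]); R,o=fit(M,W)
for n,q in(("padL",(-88,68)),("padLfront",(-98,68)),("eave",(-94,0))):print(n,R@(np.array(q)/1e3)+o)
# pads' outer front corner in top: seen at z .157
print("padL fl/fr", onz("top",t(192,375),.157),onz("top",t(258,390),.157), "padR fr",onz("top",t(478,450),.157))
E
```

```text
cBL [0.7805 0.075  0.2422] 0.7
cBR [ 0.7251 -0.1062  0.2417] 2.4
cFR [ 0.5698 -0.0557  0.2431] 2.2
cFL [0.6239 0.1204 0.2411] 0.3
bFL [0.6746 0.2292 0.0118] 0.5
tBL [0.8005 0.1843 0.0511] 2.0
tFL [0.6944 0.2189 0.0168] 6.1
tFR [ 0.573  -0.1766  0.0467] 0.2
tBR [ 0.6879 -0.2121  0.0452] 0.9
-17.06150138894867 [0.68628613 0.00485681] [[-0.6, -0.1], [-0.3, 0.3], [1.3, 2.7], [-0.4, -2.8]]
-16.377156687212835 [0.68688639 0.00391812] [[-0.4, -0.3], [-2.2, 0.8], [-0.1, 5.0], [0.4, -1.2], [-1.0, -2.1], [-0.1, -0.9], [-0.2, 0.7], [3.5, -2.0]]
padL [0.62163007 0.09397151]
padLfront [0.61203581 0.0967911 ]
eave [0.59670031 0.03042227]
padL fl/fr [0.6120707  0.11803847 0.157     ] [0.60236031 0.07885237 0.157     ] padR fr [ 0.56417553 -0.0507642   0.157     ]
```

```bash
cat >> h.py <<'E'
from scipy.spatial.transform import Rotation as Rt
YAW=np.radians(-16.6);O=np.array([.6866,.0044,0.]);RS=Rt.from_euler("z",YAW)
S=lambda x,y,z:O+RS.apply(np.array([x,y,z])/1e3)   # stand mm -> world
def tool():
    o=bot.get_obs();return o["ee_pos"],Rt.from_euler("xyz",o["tcp_rot"],degrees=True),o
def target(el,head,sgn):
    e,h=np.radians([el,head]);z=np.array([np.cos(e)*np.cos(h),np.cos(e)*np.sin(h),-np.sin(e)])
    y=sgn*np.array([-np.sin(h),np.cos(h),0]);return Rt.from_matrix(np.c_[np.cross(y,z),y,z])
def plan(tip,R):  # tip centre -> total shift (units 2cm), rotvec (units 8 deg)
    p,R0,_=tool();tcp=tip-.008*R.as_matrix()[:,2];return (tcp-p)/.02,np.degrees((R*R0.inv()).as_rotvec())/8
def back(): # tip centre and its lower corner in the stand frame, mm
    p,R,o=tool();t=p+.008*R.as_matrix()[:,2];return RS.inv().apply(t-O)*1e3,R
E
python3 - <<'E'
from h import *
p,R,o=tool();c=np.linalg.inv(bot.camera_model("wrist")["camera_from_world"])
print("cam in tool",R.inv().apply(c[:3,3]-p).round(3))
for s in(1,-1):
    T=target(42,-14,s);print(s,T.as_matrix().round(2).tolist());l,r=plan(S(-150,68,250),T);print(l.round(2),r.round(2),np.linalg.norm(r))
E
```

```text
cam in tool [ 0.079 -0.001 -0.134]
1 [[-0.65, 0.24, 0.72], [0.16, 0.97, -0.18], [-0.74, -0.0, -0.67]]
[18.1  31.4   0.83] [-7.83 -0.47 16.81] 18.54791240187334
-1 [[0.65, -0.24, 0.72], [-0.16, -0.97, -0.18], [0.74, 0.0, -0.67]]
[18.1  31.4   0.83] [ 0.35 -6.08 -4.08] 7.3317942181411455
```

Call:
carry_out(linear=[[0.4,0.95,0.1],[0.4,0.95,0.1],[0.4,0.95,0.1],[0.4,0.95,0.1],[0.4,0.95,0.1],[0.4,0.95,0.1],[0.4,0.95,0.1],[0.4,0.95,0.1],[0.4,0.95,0.1],[0.4,0.95,0.1],[0.4,0.95,0.1]], rotation=[[0.01,-0.18,-0.12],[0.01,-0.18,-0.12],[0.01,-0.18,-0.12],[0.01,-0.18,-0.12],[0.01,-0.18,-0.12],[0.01,-0.18,-0.12],[0.01,-0.18,-0.12],[0.01,-0.18,-0.12],[0.01,-0.18,-0.12],[0.01,-0.18,-0.12],[0.01,-0.18,-0.12]], grip=[1,1,1,1,1,1,1,1,1,1,1], grip_force=60)

```text
time: 1.2
ee_pos: [0.2828, -0.3045, 0.2611]
tcp_rot: [176.6, -15.5, 10.5]
wrist_force: [0.4, -0.2, -0.1]
opening: -0.0
grasp_force: 0.0
```

Call:
carry_out(linear=[[0.4,0.95,0.1],[0.4,0.95,0.1],[0.4,0.95,0.1],[0.4,0.95,0.1],[0.4,0.95,0.1],[0.4,0.95,0.1],[0.4,0.95,0.1],[0.4,0.95,0.1],[0.4,0.95,0.1],[0.4,0.95,0.1],[0.4,0.95,0.1]], rotation=[[0.01,-0.18,-0.12],[0.01,-0.18,-0.12],[0.01,-0.18,-0.12],[0.01,-0.18,-0.12],[0.01,-0.18,-0.12],[0.01,-0.18,-0.12],[0.01,-0.18,-0.12],[0.01,-0.18,-0.12],[0.01,-0.18,-0.12],[0.01,-0.18,-0.12],[0.01,-0.18,-0.12]], grip=[1,1,1,1,1,1,1,1,1,1,1])

```text
time: 2.3
ee_pos: [0.3707, -0.0956, 0.2832]
tcp_rot: [175.9, -31.4, 0.1]
wrist_force: [0.4, 0.1, -0.0]
opening: 0.0001
grasp_force: 0.0
```

```bash
python3 - <<'E'
from h import *
print(back()[0]);l,r=plan(S(-150,68,230),target(42,-14,-1));print(l.round(2),r.round(2),bot.get_obs())
E
```

```text
[-269.99994779 -185.47456139  276.40896871]
[ 9.29 10.48 -2.39] [ 0.14 -2.11 -1.43] {'time': 2.3, 'q': array([-18.58696772, -48.35615295, -29.3049734 ,  77.9052165 ,
         5.697835  , 164.01470451]), 'qd': array([ 48.6149004 , -15.52947045, -10.43774206, -14.36151379,
       -24.15570663,  53.2314971 ]), 'joint_efforts': array([-6.95393577,  0.34203119, 49.99072552, -4.85051259,  1.05030634,
       -1.56433091]), 'ee_pos': array([ 0.3707093 , -0.09564908,  0.28322196]), 'tcp_rot': array([ 1.75919602e+02, -3.13738888e+01,  1.33895338e-01]), 'wrist_force': array([ 0.43330534,  0.07558408, -0.02108996]), 'torque': array([ 0.06007274,  0.46376128, -0.0748044 ]), 'grasp_force': 0.0, 'opening': 7.147101506396252e-05}
```

```bash
cat >> h.py <<'E'
def joints(T,q1): # phi,q5,q6 for orientation T
    M=(Rt.from_euler("z",q1,degrees=True).inv()*T)
    z=M.as_matrix()[:,2];q5=np.degrees(np.arcsin(z[1]));phi=np.degrees(np.arctan2(-z[2],z[0]))
    W=(Rt.from_euler("y",phi,degrees=True)*Rt.from_euler("z",q5,degrees=True)).inv()*M
    B=np.array([[0,0,1],[0,1,0],[-1,0,0]]); X=B.T@W.as_matrix()
    return phi,q5,np.degrees(np.arctan2(X[1,0],X[0,0]))
E
python3 - <<'E'
from h import *
p,R,o=tool();q=o["q"];print(joints(R,q[0]),q[1]-q[2]+q[3],q[4:])
R0=Rt.from_euler("xyz",[-179.93,0,20.73],degrees=True);print(joints(R0,-69.27))
for s in(1,-1):
  for h in(-14,-5,5,12):print(s,h,np.round(joints(target(42,h,s),9),1))
E
```

```text
(np.float64(58.85403695170383), np.float64(5.697834996128976), np.float64(164.0147045061077)) 58.85403695170383 [  5.697835   164.01470451]
(np.float64(90.07000000000001), np.float64(1.2424041724466862e-17), np.float64(90.00000000000001))
1 -14 [ 44.4 -16.9  15.9]
1 -5 [ 42.9 -10.4   9.5]
1 5 [42.1 -3.   2.7]
1 12 [42.   2.2 -2. ]
-1 -14 [  44.4  -16.9 -164.1]
-1 -5 [  42.9  -10.4 -170.5]
-1 5 [  42.1   -3.  -177.3]
-1 12 [ 42.    2.2 178. ]
```

```bash
cat >> h.py <<'E'
def stacked(el,head):
    e,h=np.radians([el,head]);y=np.array([np.sin(e)*np.cos(h),np.sin(e)*np.sin(h),np.cos(e)])
    z=np.array([np.cos(e)*np.cos(h),np.cos(e)*np.sin(h),-np.sin(e)]);return Rt.from_matrix(np.c_[np.cross(y,z),y,z])
E
python3 - <<'E'
from h import *
for el,h in((58,-6),(42,-14),(45,-14)):
    T=stacked(el,h);l,r=plan(S(-150,68,240),T);print(l.round(2),r.round(2),np.round(joints(T,9),1))
E
```

```text
[ 9.37 10.43 -1.82] [-5.47  0.62  9.05] [ 58.9  -7.9 102.8]
[ 9.29 10.48 -1.89] [-6.81 -0.38  7.3 ] [ 44.4 -16.9 105.9]
[ 9.3  10.47 -1.88] [-6.54 -0.13  7.46] [ 47.4 -16.  106.7]
```

Call:
carry_out(linear=[[0.4,0.95,0],[0.4,0.95,0],[0.4,0.95,0],[0.4,0.95,0],[0.4,0.95,0],[0.4,0.95,0],[0.4,0.95,0],[0.4,0.95,0],[0.4,0.95,0],[0.4,0.95,0],[0.4,0.95,0]], rotation=[[-0.5,0.06,0.82],[-0.5,0.06,0.82],[-0.5,0.06,0.82],[-0.5,0.06,0.82],[-0.5,0.06,0.82],[-0.5,0.06,0.82],[-0.5,0.06,0.82],[-0.5,0.06,0.82],[-0.5,0.06,0.82],[-0.5,0.06,0.82],[-0.5,0.06,0.82]], grip=[1,1,1,1,1,1,1,1,1,1,1])

```text
time: 3.4
ee_pos: [0.4587, 0.1135, 0.2829]
tcp_rot: [148.0, 0.6, 84.0]
wrist_force: [0.6, 0.4, 0.3]
opening: -0.0004
grasp_force: 0.0
```

```bash
python3 - <<'E'
from h import *
T=stacked(42,-14);print(tool()[2]["q"],back()[0],back()[1].as_matrix()[:,2]);
for t in((-140,68,215),(-140,68,240)):
  l,r=plan(S(*t),T);print(l.round(2),r.round(2))
E
```

```text
[ 22.73511007 -33.4542015  -22.46703378  72.5316334  -15.19239945
 114.67588157] [-245.37892884   40.17183014  276.13859082] [ 0.52537576 -0.06399048 -0.84846068]
[ 5.37 -0.13 -3.13] [-0.28 -1.99 -0.98]
[ 5.37 -0.13 -1.88] [-0.28 -1.99 -0.98]
```

Call:
carry_out(linear=[[0.67,-0.02,-0.39],[0.67,-0.02,-0.39],[0.67,-0.02,-0.39],[0.67,-0.02,-0.39],[0.67,-0.02,-0.39],[0.67,-0.02,-0.39],[0.67,-0.02,-0.39],[0.67,-0.02,-0.39],[0,0,0]], rotation=[[-0.03,-0.25,-0.12],[-0.03,-0.25,-0.12],[-0.03,-0.25,-0.12],[-0.03,-0.25,-0.12],[-0.03,-0.25,-0.12],[-0.03,-0.25,-0.12],[-0.03,-0.25,-0.12],[-0.03,-0.25,-0.12],[0,0,0]], grip=[1,1,1,1,1,1,1,1,1])

```text
time: 4.3
ee_pos: [0.5654, 0.1091, 0.2178]
tcp_rot: [132.1, -0.4, 76.0]
wrist_force: [-0.5, -0.1, 0.4]
opening: -0.0001
grasp_force: 0.0
```

```bash
python3 - <<'E'
from h import *
import cv2
print(tool()[2]["q"],back()[0],back()[1].as_matrix()[:,2]);
T=back()[1]
for t in((-84,66,183),(-84,66,172)):
  l,r=plan(S(*t),T);print(l.round(2),r.round(2))
s=bot.camera("scene")[150:240,235:355];cv2.imwrite("pics/s1.png",cv2.resize(s,(720,540),interpolation=cv2.INTER_CUBIC))
E
```

```text
[ 23.3252005  -31.1521437  -35.99952912  43.68699754 -26.50674409
 117.30562465] [-140.19183984   66.04499545  212.40373542] [ 0.7208489  -0.17520232 -0.67058259]
[ 2.69 -0.8  -1.47] [0. 0. 0.]
[ 2.69 -0.8  -2.02] [0. 0. 0.]
```

View pics/s1.png

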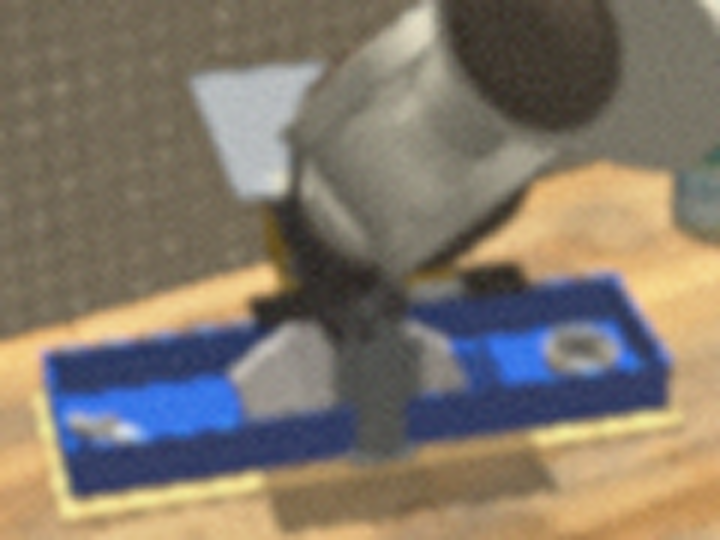

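The fingers, at about (360,290), are in front of the front post, and the left tray is in clear view. I'll roll the tool 90° so the thin side of the gripper faces the canopy.

```bash
python3 - <<'E'
from h import *
T=target(41,-15,1);print(joints(T,23));l,r=plan(S(-140,66,212),T);print(l.round(2),r.round(2))
E
```

```text
(np.float64(47.807608786235285), np.float64(-27.687289183091696), np.float64(27.138292770222204))
[ 0.01 -0.   -0.09] [-8.22  1.98  7.36]
```

Call:
carry_out(linear=[[0,0,0],[0,0,0],[0,0,0],[0,0,0],[0,0,0],[0,0,0],[0,0,0],[0,0,0],[0,0,0],[0,0,0],[0,0,0],[0,0,0]], rotation=[[-0.685,0.165,0.613],[-0.685,0.165,0.613],[-0.685,0.165,0.613],[-0.685,0.165,0.613],[-0.685,0.165,0.613],[-0.685,0.165,0.613],[-0.685,0.165,0.613],[-0.685,0.165,0.613],[-0.685,0.165,0.613],[-0.685,0.165,0.613],[-0.685,0.165,0.613],[-0.685,0.165,0.613]], grip=[1,1,1,1,1,1,1,1,1,1,1,1])

```text
time: 5.55
ee_pos: [0.5656, 0.1095, 0.222]
tcp_rot: [-179.9, 49.0, 165.4]
wrist_force: [0.2, 0.3, 0.4]
opening: -0.0
grasp_force: 0.0
```

```bash
python3 - <<'E'
from h import *
print(tool()[2]["q"],back()[0],back()[1].as_matrix().round(2).tolist());
T=back()[1]
for t in((-84,66,180),(-84,66,172)):
  l,r=plan(S(*t),T);print(l.round(2),r.round(2))
print("2 mm along -z = -0.1")
E
```

```text
[ 24.08982165 -31.26692292 -36.09593706  43.33774439 -28.20526924
  27.78361432] [-139.95644648   66.31712249  216.72980431] [[-0.64, 0.25, 0.73], [0.17, 0.97, -0.19], [-0.75, -0.0, -0.66]]
[ 2.68 -0.81 -1.84] [0. 0. 0.]
[ 2.68 -0.81 -2.24] [0. 0. 0.]
2 mm along -z = -0.1
```

Call:
carry_out(linear=[[0.27,-0.08,-0.18],[0.27,-0.08,-0.18],[0.27,-0.08,-0.18],[0.27,-0.08,-0.18],[0.27,-0.08,-0.18],[0.27,-0.08,-0.18],[0.27,-0.08,-0.18],[0.27,-0.08,-0.18],[0.27,-0.08,-0.18],[0.25,-0.08,-0.18],[0,0,0]], rotation=[[0,0,0],[0,0,0],[0,0,0],[0,0,0],[0,0,0],[0,0,0],[0,0,0],[0,0,0],[0,0,0],[0,0,0],[0,0,0]], grip=[1,1,1,1,1,1,1,1,1,1,1])

```text
time: 6.65
ee_pos: [0.6197, 0.0931, 0.1839]
tcp_rot: [179.8, 48.9, 164.9]
wrist_force: [-0.3, -0.4, -0.2]
opening: 0.0001
grasp_force: 0.0
```

```bash
python3 - <<'E'
from h import *
import cv2
print(tool()[2]["q"],back()[0],tool()[2]["wrist_force"])
s=bot.camera("scene")[150:240,235:355];t=bot.camera("top")[110:220,250:400]
cv2.imwrite("pics/s2.png",np.hstack([cv2.resize(s,(400,300),interpolation=cv2.INTER_CUBIC),cv2.resize(t,(400,300),interpolation=cv2.INTER_CUBIC)]))
E
```

```text
[ 19.31884166 -24.09440094 -36.12879907  34.45658975 -25.02366293
  24.19581092] [-83.44292637  66.04727224 178.68140844] [-0.34139569 -0.42266485 -0.19361018]
```

View pics/s2.png

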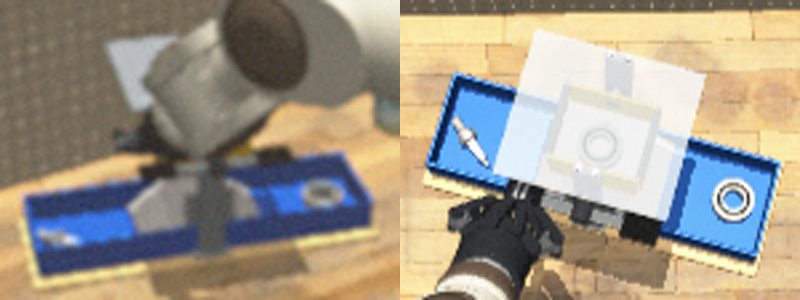

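The fingertips, at about (515,188) in the top crop, are over the left pad, and the bearing is visible in the caddy at (600,145). Next I'll press down slowly.

Call:
carry_out(linear=[[0,0,-0.1],[0,0,-0.1],[0,0,-0.1],[0,0,-0.1],[0,0,-0.1],[0,0,-0.1],[0,0,-0.1],[0,0,-0.1],[0,0,0]], rotation=[[0,0,0],[0,0,0],[0,0,0],[0,0,0],[0,0,0],[0,0,0],[0,0,0],[0,0,0],[0,0,0]], grip=[1,1,1,1,1,1,1,1,1])

```text
time: 7.65
ee_pos: [0.6194, 0.0934, 0.1684]
tcp_rot: [179.8, 48.9, 164.9]
wrist_force: [-0.5, 0.6, 0.3]
opening: -0.0001
grasp_force: 0.0
```

Call:
carry_out(linear=[[0,0,-0.1],[0,0,-0.1],[0,0,-0.1],[0,0,0]], rotation=[[0,0,0],[0,0,0],[0,0,0],[0,0,0]], grip=[1,1,1,1])

```text
time: 8.05
ee_pos: [0.6195, 0.0935, 0.1627]
tcp_rot: [179.7, 49.0, 164.9]
wrist_force: [0.7, 0.2, 0.6]
opening: 0.0001
grasp_force: 0.6
```

Call:
carry_out(linear=[[0,0,-0.1],[0,0,-0.1],[0,0,-0.1],[0,0,-0.1],[0,0,0]], rotation=[[0,0,0],[0,0,0],[0,0,0],[0,0,0],[0,0,0]], grip=[1,1,1,1,1])

```text
time: 8.55
ee_pos: [0.6195, 0.0933, 0.1547]
tcp_rot: [179.8, 49.0, 164.9]
wrist_force: [0.3, -0.4, 2.6]
opening: -0.0002
grasp_force: 1.3
```

```bash
python3 - <<'E'
from h import *
import cv2
print(back()[0],tool()[2]["wrist_force"])
s=bot.camera("scene")[150:240,235:355];t=bot.camera("top")[110:220,250:400]
cv2.imwrite("pics/s3.png",np.hstack([cv2.resize(s,(400,300),interpolation=cv2.INTER_CUBIC),cv2.resize(t,(400,300),interpolation=cv2.INTER_CUBIC)]))
E
```

```text
[-83.68789735  66.18784935 149.4784814 ] [ 0.28454751 -0.3998029   2.61749458]
```

View pics/s3.png

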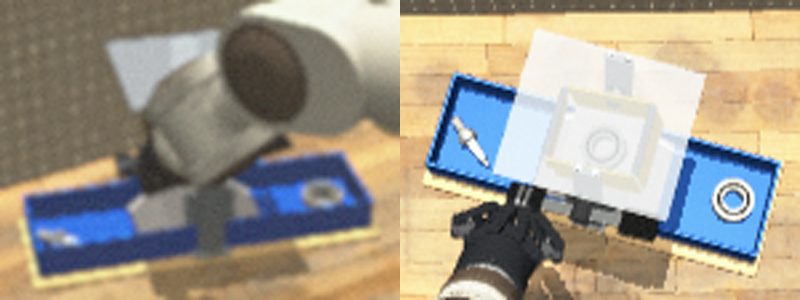

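The caddy has tipped slightly, about 0.2 rad at 2.6 N, and the bearing is still inside at (605,148). I'll keep pressing and track changes numerically.

Call:
carry_out(linear=[[0,0,-0.05],[0,0,-0.05],[0,0,-0.05],[0,0,-0.05],[0,0,-0.05],[0,0,-0.05],[0,0,-0.05],[0,0,-0.05],[0,0,0],[0,0,0]], rotation=[[0,0,0],[0,0,0],[0,0,0],[0,0,0],[0,0,0],[0,0,0],[0,0,0],[0,0,0],[0,0,0],[0,0,0]], grip=[1,1,1,1,1,1,1,1,1,1])

```text
time: 9.65
ee_pos: [0.6195, 0.0934, 0.147]
tcp_rot: [179.7, 49.0, 164.9]
wrist_force: [-0.7, -0.3, 5.8]
opening: 0.0005
grasp_force: 1.9
```

```bash
cat > chk.py <<'E'
from h import *
import cv2,sys
print("tip",back()[0].round(1),tool()[2]["wrist_force"].round(1),tool()[2]["time"])
s=bot.camera("scene");t=bot.camera("top")
cv2.imwrite(f"pics/S{sys.argv[1]}.png",s);cv2.imwrite(f"pics/T{sys.argv[1]}.png",t)
for n,im in(("scene",s),("top",t)):
    ref=cv2.imread(f"pics/{n}0.png");m=bot.camera_model(n)["camera_from_world"];K=bot.camera_model(n)
    P=[]
    for x,y in((-50,90),(50,90),(50,198),(-50,198)):
        c=m@np.r_[S(x,y,15),1];P.append((K["cx"]-K["fx"]*c[0]/c[2],K["cy"]+K["fy"]*c[1]/c[2]))
    k=np.zeros(im.shape[:2],np.uint8);cv2.fillPoly(k,[np.int32(P)],1)
    d=(cv2.absdiff(im,ref).max(2)>50)&(k>0);v,u=np.nonzero(d);print(n,"changed",d.sum(),"of",k.sum(),u.mean() if len(u) else 0,v.mean() if len(u) else 0)
E
python3 chk.py 4
```

```text
tip [-83.7  66.4 141.8] [-0.7 -0.3  5.8] 9.65
scene changed 0 of 436 0 0
top changed 21 of 988 292.4761904761905 176.71428571428572
```

Call:
carry_out(linear=[[0,0,-0.05],[0,0,-0.05],[0,0,-0.05],[0,0,-0.05],[0,0,0],[0,0,0],[0,0,0]], rotation=[[0,0,0],[0,0,0],[0,0,0],[0,0,0],[0,0,0],[0,0,0],[0,0,0]], grip=[1,1,1,1,1,1,1])

```text
time: 10.45
ee_pos: [0.6195, 0.0935, 0.143]
tcp_rot: [179.7, 49.0, 164.9]
wrist_force: [0.4, -0.7, 4.5]
opening: -0.0005
grasp_force: 2.2
```

```bash
python3 chk.py 5
```

```text
tip [-83.7  66.4 137.7] [ 0.4 -0.7  4.5] 10.45
scene changed 0 of 436 0 0
top changed 23 of 988 292.5652173913044 176.82608695652175
```

The force fell from 5.8 to 4.5 N, so the bearing has probably shifted inside the caddy. I'll press a little more.

Call:
carry_out(linear=[[0,0,-0.05],[0,0,-0.05],[0,0,-0.05],[0,0,0],[0,0,0],[0,0,0],[0,0,0],[0,0,0]], rotation=[[0,0,0],[0,0,0],[0,0,0],[0,0,0],[0,0,0],[0,0,0],[0,0,0],[0,0,0]], grip=[1,1,1,1,1,1,1,1])

```text
time: 11.35
ee_pos: [0.6196, 0.0935, 0.1401]
tcp_rot: [179.7, 49.0, 164.9]
wrist_force: [-0.7, -1.0, 5.8]
opening: -0.0002
grasp_force: 2.3
```

```bash
python3 chk.py 6; python3 -c "
import cv2,numpy as np
f=lambda i:cv2.resize(cv2.imread(f'pics/T{i}.png')[110:220,250:400],(400,300),interpolation=cv2.INTER_CUBIC)
cv2.imwrite('pics/v6.png',np.vstack([np.hstack([f(4),f(6)]),np.hstack([f(5),cv2.resize(cv2.imread('pics/S6.png')[150:240,235:355],(400,300))])]))"
```

```text
tip [-83.7  66.5 134.8] [-0.7 -1.   5.8] 11.35
scene changed 4 of 436 272.25 218.5
top changed 22 of 988 292.45454545454544 176.72727272727272
```

View pics/v6.png

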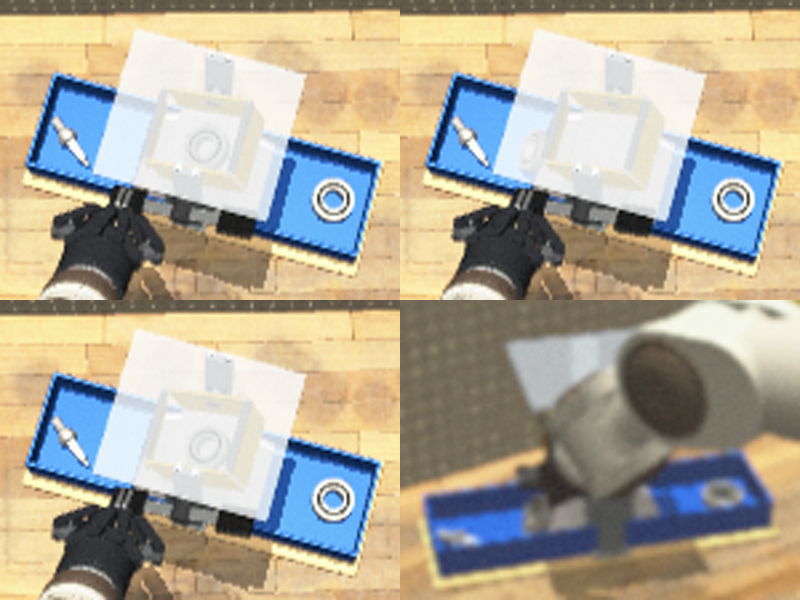

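The bearing has left the caddy. It is on the left chute at about (530,150) in the top crop and (540,515) in the scene crop. I'll hold briefly, then ease back slowly.

Call:
carry_out(linear=[[0,0,0],[0,0,0],[0,0,0],[0,0,0],[0,0,0],[0,0,0]], rotation=[[0,0,0],[0,0,0],[0,0,0],[0,0,0],[0,0,0],[0,0,0]], grip=[1,1,1,1,1,1])

```text
time: 12.05
ee_pos: [0.6196, 0.0935, 0.1401]
tcp_rot: [179.7, 49.0, 164.9]
wrist_force: [-1.1, -0.5, 5.5]
opening: -0.0002
grasp_force: 2.3
```

```bash
python3 chk.py 7; python3 -c "
import cv2,numpy as np
f=lambda n:cv2.resize(cv2.imread(n)[150:200,250:330] if 'T' in n else cv2.imread(n)[180:235,235:323],(400,250),interpolation=cv2.INTER_CUBIC)
cv2.imwrite('pics/v7.png',np.vstack([np.hstack([f('pics/T7.png'),f('pics/S7.png')]),np.hstack([f('pics/T6.png'),f('pics/S6.png')])]))"
```

```text
tip [-83.7  66.5 134.8] [-1.1 -0.5  5.5] 12.05
scene changed 19 of 436 270.8421052631579 217.42105263157896
top changed 22 of 988 292.45454545454544 176.72727272727272
```

View pics/v7.png

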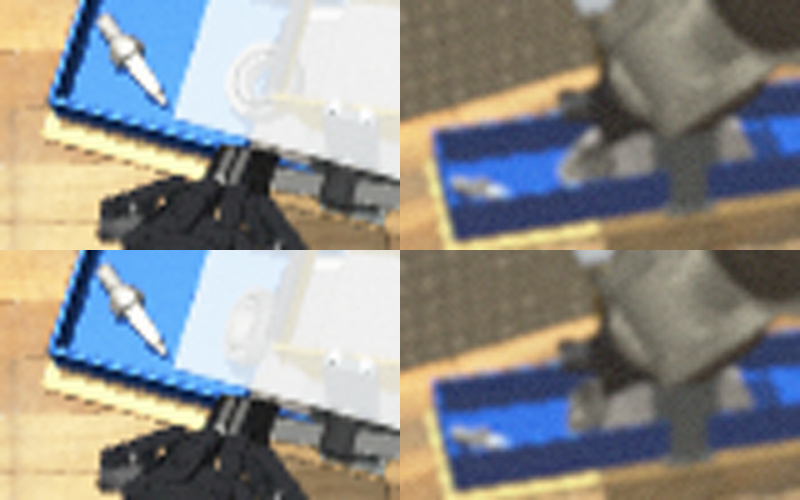

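The bearing has come down to the foot of the chute in the left tray, at about (302,165) in the full top view. Now I'll ease the pad up.

Call:
carry_out(linear=[[0,0,0.05],[0,0,0.06],[0,0,0.06],[0,0,0.06],[0,0,0.06],[0,0,0.06],[0,0,0.06],[0,0,0.06],[0,0,0.06],[0,0,0.06],[0,0,0.06],[0,0,0.06]], rotation=[[0,0,0],[0,0,0],[0,0,0],[0,0,0],[0,0,0],[0,0,0],[0,0,0],[0,0,0],[0,0,0],[0,0,0],[0,0,0],[0,0,0]], grip=[1,1,1,1,1,1,1,1,1,1,1,1])

```text
time: 13.35
ee_pos: [0.6194, 0.0933, 0.154]
tcp_rot: [179.8, 49.0, 164.9]
wrist_force: [1.4, 1.8, 2.0]
opening: -0.0002
grasp_force: 1.5
```

Call:
carry_out(linear=[[0,0,0.06],[0,0,0.06],[0,0,0.06],[0,0,0.06],[0,0,0.06],[0,0,0.06],[0,0,0.06],[0,0,0.06],[0,0,0.06],[0,0,0.06],[0,0,0.06],[0,0,0.06]], rotation=[[0,0,0],[0,0,0],[0,0,0],[0,0,0],[0,0,0],[0,0,0],[0,0,0],[0,0,0],[0,0,0],[0,0,0],[0,0,0],[0,0,0]], grip=[1,1,1,1,1,1,1,1,1,1,1,1])

```text
time: 14.55
ee_pos: [0.6193, 0.0933, 0.1682]
tcp_rot: [179.8, 48.9, 164.9]
wrist_force: [-0.1, 0.3, 0.0]
opening: 0.0002
grasp_force: 0.0
```

Call:
carry_out(linear=[[0,0,0.1],[0,0,0.15],[0,0,0.2],[-0.2,0.06,0.2],[-0.4,0.12,0.3],[-0.4,0.12,0.3],[-0.5,0.15,0.3],[-0.5,0.15,0.3],[-0.5,0.15,0.3],[-0.5,0.15,0.3],[0,0,0],[0,0,0]], rotation=[[0,0,0],[0,0,0],[0,0,0],[0,0,0],[0,0,0],[0,0,0],[0,0,0],[0,0,0],[0,0,0],[0,0,0],[0,0,0],[0,0,0]], grip=[1,1,1,1,1,1,1,1,1,1,1,1])

```text
time: 15.75
ee_pos: [0.5594, 0.1118, 0.2178]
tcp_rot: [179.7, 49.0, 164.9]
wrist_force: [-0.3, -0.5, -0.0]
opening: 0.0002
grasp_force: 0.0
```

```bash
python3 chk.py 8; python3 -c "
import cv2,numpy as np
cv2.imwrite('pics/v8.png',np.hstack([cv2.resize(cv2.imread('pics/T8.png')[130:210,255:345],(400,356),interpolation=cv2.INTER_CUBIC),cv2.resize(cv2.imread('pics/S8.png')[165:245,235:325],(400,356),interpolation=cv2.INTER_CUBIC)]))"
```

```text
tip [-146.5   66.7  212.6] [-0.3 -0.5 -0. ] 15.75
scene changed 18 of 436 270.94444444444446 217.5
top changed 0 of 988 0 0
```

View pics/v8.png

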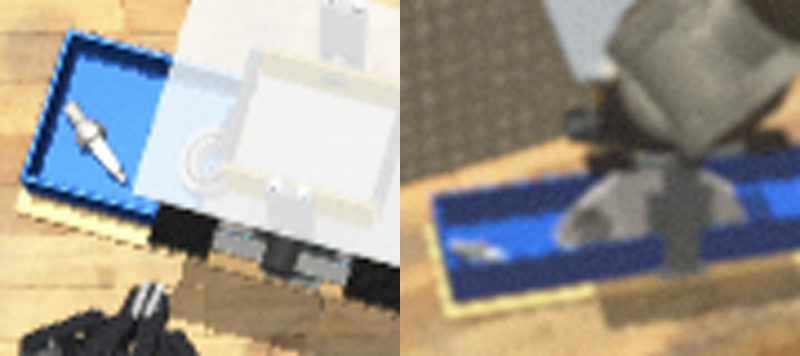

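```bash
python3 - <<'E'
from h import *
for a,b in(((301.1,166),(277.7,215)),((301.8,165.5),(277,215.5))):
    p,e=tri([ray("top",a),ray("scene",b)]);print((RS.inv().apply(p-O)*1e3).round(1),e*1e3)
for z in(.02,.03,.04):print(z,RS.inv().apply(onz("top",(301.1,166),z)-O)*1e3)
import cv2
for n in "TS":
    d=cv2.absdiff(cv2.imread(f"pics/{n}7.png"),cv2.imread(f"pics/{n}8.png")).max(2)>40
    print(n, d[155:180,290:310].sum() if n=="T" else d[205:225,265:290].sum())
E
```

```text
[-9.9 76.3 41.8] 5.890080708074942
[-5.5 76.9 36.1] 4.289286810017723
0.02 [-1.92228063 84.86565599 20.        ]
0.03 [-4.57401471 83.52057692 30.        ]
0.04 [-7.22574879 82.17549784 40.        ]
T 43
S 79
```

Call:
carry_out(linear=[[-0.5,0.15,0.3],[-0.5,0.15,0.3],[-0.5,0.15,0.3],[-0.5,0.15,0.3],[0,0,0],[0,0,0],[0,0,0],[0,0,0],[0,0,0],[0,0,0],[0,0,0],[0,0,0]], rotation=[[0,0,0],[0,0,0],[0,0,0],[0,0,0],[0,0,0],[0,0,0],[0,0,0],[0,0,0],[0,0,0],[0,0,0],[0,0,0],[0,0,0]], grip=[1,1,1,1,1,1,1,1,1,1,1,1])

```text
time: 17.05
ee_pos: [0.5195, 0.1233, 0.2414]
tcp_rot: [179.7, 49.0, 164.9]
wrist_force: [-0.7, 0.7, -0.7]
opening: 0.0002
grasp_force: 0.0
```

```bash
python3 chk.py 9; python3 - <<'E'
import cv2,numpy as np
for n,(r,c) in {"T":((150,185),(285,312)),"S":((200,228),(262,292))}.items():
    a,b=[cv2.imread(f"pics/{n}{i}.png")[r[0]:r[1],c[0]:c[1]] for i in(8,9)];print(n,cv2.absdiff(a,b).max(2).mean(),cv2.phaseCorrelate(np.float64(a[...,2]),np.float64(b[...,2])))
f=lambda p,r,c:cv2.resize(cv2.imread(p)[r[0]:r[1],c[0]:c[1]],(400,400),interpolation=cv2.INTER_CUBIC)
cv2.imwrite("pics/v9.png",np.hstack([f("pics/T9.png",(145,190),(275,320)),f("pics/S9.png",(190,235),(250,295))]))
E
```

```text
tip [-188.1   66.4  236.2] [-0.7  0.7 -0.7] 17.05
scene changed 20 of 436 270.75 217.45
top changed 0 of 988 0 0
T 2.091005291005291 ((0.5057608092026324, 0.009809391883894847), 1.0254510026851753)
S 4.383333333333334 ((-0.060563772781414116, 0.020950149504283644), 0.9250705754703566)
```

View pics/v9.png

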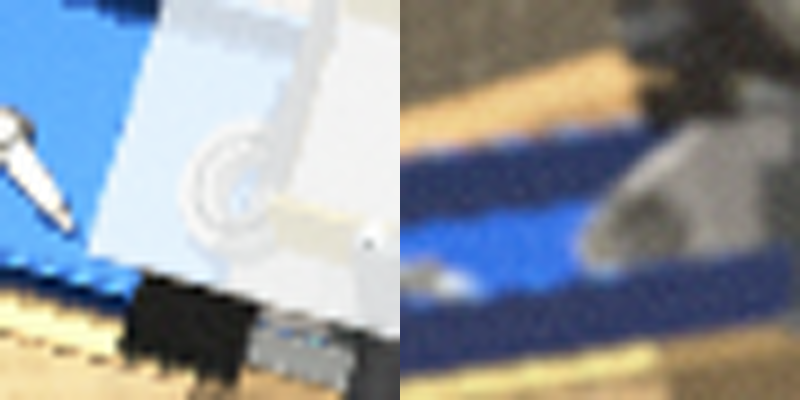

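```bash
python3 - <<'E'
from h import *
st=lambda p:(RS.inv().apply(p-O)*1e3).round(1)
print("bearing outer edge scene",st(onz("scene",(270.2,218),.022)),"top",st(onz("top",(295.5,166.9),.022)))
print("foot scene",st(onz("scene",(275.8,219),.011)),st(onz("scene",(273.7,213),.011)))
import cv2
a=[cv2.imread(f"pics/T{i}.png")[155:180,286:303].astype(int) for i in(0,7,8,9)]
for r in(9,11,13):print([ (x[r,:,2]).tolist() for x in a])
E
```

```text
bearing outer edge scene [ 1.2 99.9 22. ] top [-10.5 101.5  22. ]
foot scene [ 4.  76.5 11. ] [49.2 76.4 11. ][ WARN:0@0.030] global loadsave.cpp:275 findDecoder imread_('pics/T0.png'): can't open/read file: check file path/integrity
Traceback (most recent call last):
TypeError: 'NoneType' object is not subscriptable
```

```bash
python3 -c "
from workcell import bot
print(bot.job_done())"
```

```text
the job is handed in; nothing more can be done
None
```

I tipped the caddy gently to the left until the new bearing slid out, then eased it back up slowly and handed the job in at about 17 s, with no verdict returned. The bearing came to rest leaning on the foot of the left chute, and I estimate its underside centre at y ≈ 72 mm, z ≈ 29 mm, inside the left tray's limits.

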